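# Photograph the short glaze sample

## Task

Four glaze sample slabs stand packed in the wooden rack; the one that is shorter in length than the other three is to be photographed. Reach down into the gap behind it, slide it forward out of the row, upright and without banging it, until it rests against the rack's front lip, then pick it up, stand it upright in the middle of the dark round plinth with a broad face squarely to the camera, and let go. Then press the shutter release down to its halfway stop, pause there for a second, press it fully down and let it come up; leave the other slabs in their lanes and the things around undisturbed.

Things in the scene. Friction and masses are not known exactly. Their poses are not given: they have to be found in the camera images.
- rack: Fixed open wooden rack 230 (x) x 156 (y) mm; origin under its centre, x to its back, z up. Floor top 10 mm over the bench; lip, back and side walls reach 40 mm over it, lip and back 8 mm thick (inside x -107 to +107). Four lanes along x at y -54, -18, 18, 54 mm; dividers 4 mm thick, 35 mm over the bench, from x -35 to +107. Slabs' front ends start near x -40 mm.
- rack_lip (a point): Middle of the inner face of the rack's front lip, 25 mm above the bench. From the lip to rack x -35 mm the floor is an open apron without dividers, where a slab drawn forward stands clear of its neighbours. A short slab resting against the lip has its origin at rack x -62 mm.
- slab: The short slab: fired terracotta, white-glazed above, 90 long x 26 thick x 75 mm tall, 0.23 to 0.48 kg, in any of the four lanes. Origin at the centre of its underside; x along its length to the rack's back, y through its thickness (normal of the broad faces), z up. Only 10 mm are free to the next slabs. Too long to grip end to end.
- slab_back (a point): Middle of the slab's back end face, 37.5 mm above its underside. Behind it, up to the rack's back wall, is the only gap: at least 45 mm long and 40 mm wide between the neighbours, free from 40 mm above the bench upwards. Sliding the slab takes 1 to 5 N; push low, 45 to 60 mm above the bench, lest it tip.
- long0: Fired terracotta slab, white-glazed above, 140 long x 26 thick x 75 mm tall, about 0.5 kg, loose on the rack floor in its own lane. Origin on the underside, mid-thickness, 45 mm behind its front end; x along its length towards the rack's back, z up.
- long1: Fired terracotta slab, white-glazed above, 140 long x 26 thick x 75 mm tall, about 0.5 kg, loose on the rack floor in its own lane. Origin on the underside, mid-thickness, 45 mm behind its front end; x along its length towards the rack's back, z up.
- long2: Fired terracotta slab, white-glazed above, 140 long x 26 thick x 75 mm tall, about 0.5 kg, loose on the rack floor in its own lane. Origin on the underside, mid-thickness, 45 mm behind its front end; x along its length towards the rack's back, z up.
- photo_board: Fixed plywood board 170 (x) x 310 (y) mm, 12 mm thick, with the plinth and a compact camera. Origin on the bench below the plinth's centre, z up. The camera, 126 mm high over the bench, stands at y -185 mm and looks along +y; its lens ends at y -123 mm.
- plinth_top (a point): Centre of the top of the dark round plinth, 130 mm across, 26 mm above the bench; axes as photo_board. The slab's y axis must lie along photo_board's y (either way round) to face the camera.
- release_box: Fixed grey shutter release box, 70 (x) x 60 (y) x 28 mm with a 4 mm collar; origin under its centre. The button is in the middle of the top.
- button_top (a point): Centre of the top of the round steel button, 24 mm across, 46 mm above the bench at rest, pressed straight down. It stands 14 mm above the collar.
- stage1 (a joint): First stage of the button, 0 (up) to 0.004 m (halfway stop). Springy: starts to move at about 1 N and reaches the halfway stop at about 2.5 N.
- stage2 (a joint): Second stage, 0 to 0.004 m (fully down, 8 mm of button travel in all). Begins to give at about 8 N, fully down at about 10.5 N. Any force of 4 to 7 N rests at the halfway stop.
- glaze_jar: Bystander: closed jar 68 mm across, 95 mm high; origin under its centre.
- slip_bowl: Bystander: white bowl 90 mm across, 45 mm high; origin under its centre.
- scraper: Bystander: spatula-like scraper lying beyond the photo board; origin below its middle, x along it.
Things that resemble listed ones, but are neither listed nor needed, are in the scene too. What is shaped like the slab but purple is not meant.

How it is judged (in metres and radians):
On the way, in this order (a step that is already met when the one before it is completed fails the run):
1. the short slab, still standing upright on the rack floor, has been slid forward against the front lip (within 4 mm) (x of slab in the frame of rack between -0.07 and -0.058 m and z of slab in the frame of rack below 0.013 m and angle between slab's own z axis and vertical below 0.06 rad), for 0.2 s.
2. the slab stands released on the middle of the plinth, facing the camera (horizontal distance between slab and plinth_top below 0.015 m and z of slab in the frame of plinth_top between -0.005 and 0.005 m and angle between slab's own z axis and vertical below 0.06 rad and angle between the y axis of slab and the y axis of photo_board, either way round below 0.2 rad and linear speed of slab below 0.02 m/s and contact force between slab and the fingers below 0.1 N), for 0.2 s.
3. with the slab standing there, the button is held at its halfway stop (first stage over 3 mm, second under 1 mm) for 0.5 s (all of step 2 and value of joint stage1 above 0.003 m and value of joint stage2 below 0.001 m), for 0.5 s.
4. the button is pressed fully down (second stage over 3 mm) (all of step 2 and value of joint stage2 above 0.003 m), for 0.05 s.
At the end, for the whole second after the job is handed in: Short slab released, at rest on the plinth within 15 mm of centre, upright within 0.06 rad, broad face square to the camera within 0.2 rad; button up (both stages under 1 mm); long slabs upright, within 30 mm of their starts; jar, bowl, scraper within 40 mm of theirs (all of step 2 and value of joint each of stage1, stage2 below 0.001 m and distance of each of long0, long1, long2 from where it was at the start of the episode below 0.03 m and angle between each of long0, long1, long2's own z axis and vertical below 0.06 rad and distance of each of glaze_jar, slip_bowl, scraper from where it was at the start of the episode below 0.04 m); the robot touches nothing.
It fails at once if the short slab is toppled (over 0.5 rad) (angle between slab's own z axis and vertical above 0.5 rad).
It fails at once if the short slab is banged against the rack (over 45 N) (contact force between slab and rack above 45 N).
It fails at once if a long slab is pulled from its lane or tipped (distance of any of long0, long1, long2 from where it was at the start of the episode above 0.04 m or angle between any of long0, long1, long2's own z axis and vertical above 0.3 rad).
It fails at once if the jar, bowl or scraper is knocked away (distance of any of glaze_jar, slip_bowl, scraper from where it was at the start of the episode above 0.06 m).
It also fails if it takes over 58 s, if anything falls off the work surface, if the arm or the gripper's body presses on something with over 40 N, if the wrist force passes 120 N, or if a joint passes its speed limit or range.

## Robot

A 6-joint arm with a two-finger parallel gripper is mounted at the origin on the work surface. World frame = base frame: x ahead of the robot, y to its left, z up, the work surface at z = 0. Lengths are in m, angles in degrees, forces in N, time in s.
With the tool pointing down it reaches from about 0.4 to 0.825 m from the base axis. Payload 7 kg.
Tool frame: the origin (TCP) lies on the centre line of the jaws, within the pads' length; the fingertips stand 19 mm ahead of it and the grasp point (between the pads) is the TCP; z points along the fingers, y is the line along which they close (so a half turn about z gives the same grasp; the last joint's range is limited). The gripper opens to 88 mm and grips with 3 to 60 N. Pads are 19 mm wide; open, the fingers measure 130 mm over their backs; the gripper's body (78 mm by 193 mm) begins 47 mm behind the grasp point.
Start: joints at [-47.321, 20.546, 0.682, 0, -70.136, -16.507], TCP at [0.298, -0.606, 0.246] pointing down, gripper open.
Joint ranges: [-176.03, 176.03], [-82.01, 121.73], [-58.28, 71.71], [-173.87, 95.51], [-174.79, -0.11], [-173.66, 173.66]. Speed limits (degrees/s): [136.94, 136.94, 172.46, 180, 180, 180].

## Interface

Orientations are given as [roll, pitch, yaw] about the fixed x, y, z axes, in that order (R = Rz(yaw) Ry(pitch) Rx(roll)).
In Python, from plant import get_state, capture, close_job gives the robot as it stands.
- The arm moves only by the tool apply_moves, never from a script. Its argument "targets" is a list of rows, each a list of 7 numbers: the opening, from 0 (shut) to 1 (fully open), then the shift along the tool's x, y, z normalised to -1 to 1, where 1 is 1000 mm, then the turn, a rotation vector about the tool's x, y, z normalised to -1 to 1, where 1 is 90 degrees. In form: [[claw, tx, ty, tz, ax, ay, az], ...]. A call has 1 to 20 rows; each row shifts and turns the commanded pose from where the row before left it, along the tool's axes as they then stand; what a row does not reach is not made up. A row lasts 1/12 s, in which the tool goes at most 41.7 mm and 7.16 degrees, less where a joint would pass 70% of its speed; a pose out of reach is approached as far as the arm can. A call with a number of a shift or a turn outside -1 to 1 is refused whole. A call with a gripper value outside its range is refused whole. The fingers move at their own pace and stop on an object; "newtons" is the grip in N (left out, the last holds). Time passes only in rows, so rows that do not move let the fingers close. It gives the time, the measured TCP pose, the force, the opening and the grip force at its end, in the units of the state.
- get_state(): the state, without advancing time (a new reading comes with each control period).
- capture(name): name is "side" or "top" or "wrist"; returns a dict with "frame" (400x640x3 uint8, red, green, blue), "range_z" (400x640 float32, m along the optical axis (not along the pixel's ray), 0 where there is no reading), "camera_matrix" (3x3 intrinsics, pixels), "T" (4x4, takes a point from camera to world coordinates). Camera axes: x right, y down, z forward; pixel columns grow to the right and rows downward; lengths in m; the calibration is good to about 2 mm. A picture is of the moment at which its call begins.
- close_job(): hands the job in; it is judged then, once.
The state is a dict: "time_s": time; "joints": joint angles; "qd": joint speeds; "joint_torque": joint torques, N m; "tcp_pos": TCP position; "eef_rot": TCP orientation; "contact_force": force on the tool from outside, world axes, zero at the start; "moment": the same for the moment, N m; "gripper_width": finger opening in m; "gripper_force": force on a finger pad.
Only numpy, scipy, OpenCV 4.12 (cv2) and the standard library are available. Lean on these libraries where they do the work, as an engineer would, in place of code of your own. Each camera call takes 0.05 s, during which the arm holds its last target. There are 200 camera calls.

## Working session

There is one attempt and no reset: what is moved stays moved. The work goes in short steps, Python scripts to look and compute and a tool call to move; the robot and the scene stay as the last step left them, time stands still between calls to the robot, and variables do not carry over. Pictures are saved under pics/ and viewed, at most 10 in all, crops included, and the job is handed in when it is done.

Besides the shell and the picture viewer there is one more tool, called after "Call:" by a JSON object that holds its "op" and its "data", one argument or row to a line. apply_moves: Moves the arm, as the interface text tells. Scaled input: -1 to 1 covers 1000 mm each way for a shift and 90 degrees each way for a turn. Its arguments: {"type":"object","properties":{"targets":{"type":"array","items":{"type":"array","items":{"type":"number"}}},"newtons":{"type":"number"}},"required":["targets"]}

```bash
ls; mkdir -p pics; cat > h.py <<'E'
import numpy as np, cv2
from plant import get_state, capture, close_job
def cloud(c):
    K=c["camera_matrix"];z=c["range_z"];v,u=np.mgrid[:z.shape[0],:z.shape[1]]
    P=np.stack([(u-K[0,2])/K[0,0]*z,(v-K[1,2])/K[1,1]*z,z],-1)
    W=P@c["T"][:3,:3].T+c["T"][:3,3]; W[z==0]=np.nan
    return W
def save(n,c,s=1): cv2.imwrite(f"pics/{n}.png",cv2.cvtColor(c["frame"],cv2.COLOR_RGB2BGR))
E
python3 - <<'E'
from h import *
s=get_state();print({k:np.round(v,3) for k,v in s.items()})
for n in("top","side"):
    c=capture(n);save(n+"0",c);np.savez(n+"0.npz",**c);print(n,np.round(c["T"],3),c["camera_matrix"])
E
```

```text
pics
{'time_s': np.float64(0.0), 'joints': array([-4.7321e+01,  2.0591e+01,  6.3400e-01, -2.1000e-02, -7.0137e+01,
       -1.6509e+01]), 'qd': array([ 0.061, -0.021,  0.016, -0.122, -0.019, -0.006]), 'joint_torque': array([-0.0000e+00, -5.8272e+01,  2.9305e+01,  6.9970e+00,  7.0000e-03,
       -0.0000e+00]), 'tcp_pos': array([ 0.298, -0.605,  0.245]), 'eef_rot': array([ 1.79905e+02, -8.00000e-03, -1.53837e+02]), 'contact_force': array([ 0.305, -0.114,  0.886]), 'moment': array([ 0.015,  0.031, -0.001]), 'gripper_force': np.float64(0.0), 'gripper_width': np.float64(0.088)}
top [[-2.200e-02 -9.820e-01  1.890e-01  3.550e-01]
 [-1.000e+00  2.200e-02 -5.000e-03  6.600e-02]
 [ 1.000e-03 -1.890e-01 -9.820e-01  1.022e+00]
 [ 0.000e+00  0.000e+00  0.000e+00  1.000e+00]] [[420.86837991   0.         321.7615195 ]
 [  0.         420.86837991 196.97000422]
 [  0.           0.           1.        ]]
side [[ 0.833 -0.346  0.431  0.169]
 [-0.553 -0.507  0.661 -0.507]
 [-0.01  -0.789 -0.614  0.599]
 [ 0.     0.     0.     1.   ]] [[398.45215159   0.         319.3831605 ]
 [  0.         398.45215159 204.7047368 ]
 [  0.           0.           1.        ]]
```

View pics/top0.png

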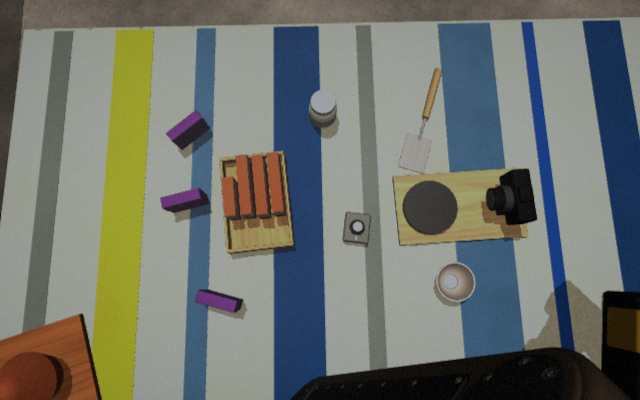

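View pics/side0.png

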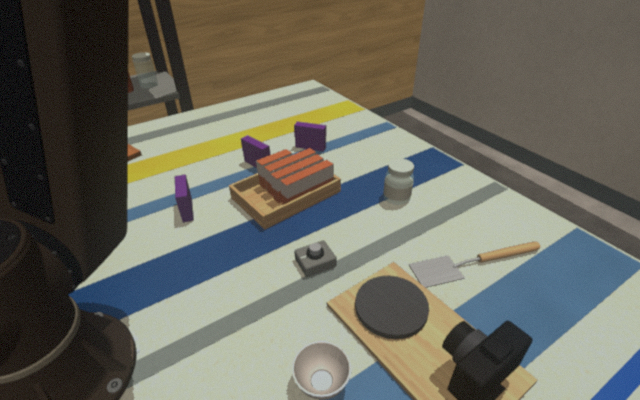

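The top view shows the rack at about (258,203) with its front lip at the bottom, row 248. The short slab is in the leftmost lane at (230,197), the button is at (357,227), the plinth at (430,207) and the camera to its right at (515,197). The side view agrees with this.

```bash
python3 - <<'E'
from h import *
c=dict(np.load("top0.npz"));W=cloud(c);z=W[...,2]
hsv=cv2.cvtColor(c["frame"],cv2.COLOR_RGB2HSV)
v,u=np.mgrid[:400,:640]
def box(n,m):
    p=W[m][:,:2];r=cv2.minAreaRect((p*1000).astype(np.float32));print(n,m.sum(),np.round(cv2.boxPoints(r)).tolist(),"ctr",np.round(r[0],1),"sz",np.round(r[1],1),"ang",round(r[2],1),"z",np.round(np.nanpercentile(z[m],[5,50,95]),4));return r
R=(u>210)&(u<300)&(v>140)&(v<260)
red=R&((hsv[...,0]<12)|(hsv[...,0]>172))&(hsv[...,1]>140)&(z>.078)&(z<.095)
k=cv2.erode(red.astype(np.uint8),np.ones((1,1)))
n,l,st,_=cv2.connectedComponentsWithStats(k,connectivity=4)
for i in range(1,n):
    if st[i,4]>60: box("slab",l==i)
wood=R&(z>.03)&(z<.05)&(hsv[...,0]>10)&(hsv[...,0]<30)&(hsv[...,1]>70); box("rackwalls",wood)
box("rackfloor",R&(z>.005)&(z<.02)&(v>215))
D=(u>395)&(u<465)&(v>175)&(v<240)
pl=D&(hsv[...,2]<80)&(z>.019)&(z<.034);box("plinth",pl);print(cv2.minEnclosingCircle((W[pl][:,:2]*1000).astype(np.float32)))
box("board",(u>385)&(u<530)&(v>160)&(v<250)&(z>.006)&(z<.019)&(hsv[...,0]>10)&(hsv[...,0]<30)&(hsv[...,1]>60))
box("camera",(u>480)&(u<545)&(v>160)&(v<230)&(z>.05))
B=(u>335)&(u<380)&(v>205)&(v<250)
box("rel",B&(z>.02)&(z<.04));box("btn",B&(z>.041)&(z<.06))
for n,a in(("jar",(300,345,80,130)),("bowl",(430,480,255,310)),("purp",(155,210,180,220)),("purp",(160,215,105,150))):
    box(n,(u>a[0])&(u<a[1])&(v>a[2])&(v<a[3])&(z>.02))
# crop enlarge
cv2.imwrite("pics/c.png",cv2.resize(cv2.cvtColor(c["frame"],cv2.COLOR_RGB2BGR)[140:260,200:380],None,fx=4,fy=4,interpolation=cv2.INTER_CUBIC))
E
```

```text
slab 635 [[504.0, 174.0], [507.0, 149.0], [644.0, 163.0], [641.0, 189.0]] ctr [573.8 168.9] sz [137.6  25.2] ang 6.0 z [0.0829 0.0858 0.0882]
slab 642 [[500.0, 248.0], [502.0, 222.0], [639.0, 234.0], [637.0, 260.0]] ctr [569.5 240.9] sz [137.2  26.5] ang 5.1 z [0.0831 0.0859 0.0885]
slab 661 [[499.0, 212.0], [501.0, 185.0], [638.0, 197.0], [636.0, 224.0]] ctr [568.6 204.5] sz [137.9  26.5] ang 5.1 z [0.0829 0.0857 0.0886]
slab 402 [[498.0, 281.0], [500.0, 257.0], [588.0, 266.0], [586.0, 291.0]] ctr [543.1 273.7] sz [88.7 24.8] ang 6.0 z [0.0831 0.086  0.0887]
rackwalls 835 [[419.0, 286.0], [434.0, 131.0], [661.0, 153.0], [646.0, 308.0]] ctr [540.  219.8] sz [228.6 155.5] ang 5.5 z [0.0334 0.0403 0.0437]
rackfloor 1720 [[401.0, 120.0], [505.0, 118.0], [509.0, 331.0], [406.0, 333.0]] ctr [455.1 225.5] sz [213.  103.6] ang 88.8 z [0.0074 0.0108 0.0144]
plinth 2215 [[428.0, -201.0], [522.0, -287.0], [607.0, -194.0], [513.0, -108.0]] ctr [ 517.5 -197.3] sz [126.3 127.1] ang 47.5 z [0.0232 0.0265 0.0294]
((517.6156616210938, -197.2576904296875), 64.89757537841797)
board 4561 [[431.0, -121.
[... 414 characters left out ...]
tn 80 [[458.0, -18.0], [473.0, -34.0], [489.0, -19.0], [474.0, -4.0]] ctr [473.5 -18.8] sz [21.4 22. ] ang 43.7 z [0.044  0.0465 0.0494]
jar 838 [[715.0, 56.0], [760.0, 11.0], [805.0, 55.0], [760.0, 100.0]] ctr [759.9  55.5] sz [63. 64.] ang 44.8 z [0.0309 0.0937 0.098 ]
bowl 669 [[299.0, -281.0], [384.0, -282.0], [385.0, -194.0], [300.0, -192.0]] ctr [ 342.  -237.3] sz [88.8 85.1] ang 89.0 z [0.0214 0.036  0.0472]
purp 714 [[519.0, 427.0], [541.0, 339.0], [568.0, 346.0], [546.0, 434.0]] ctr [543.7 386.3] sz [27.5 91. ] ang 14.1 z [0.0274 0.0742 0.0781]
purp 777 [[679.0, 410.0], [737.0, 341.0], [759.0, 360.0], [701.0, 429.0]] ctr [719.3 385.1] sz [28.9 90.2] ang 39.9 z [0.0256 0.073  0.078 ]
```

View pics/c.png

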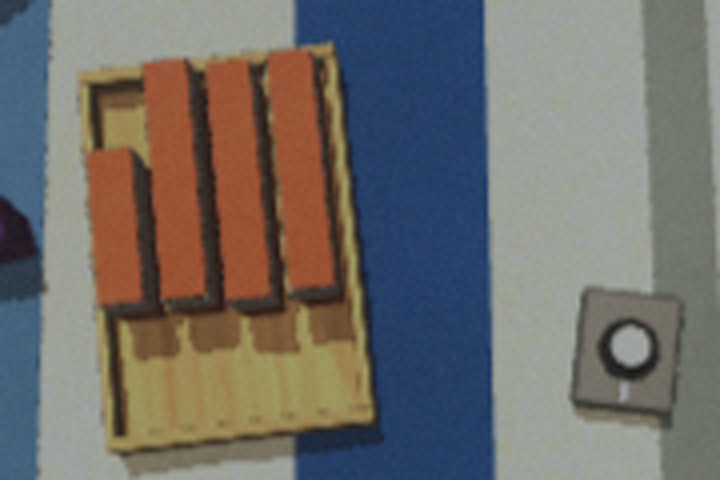

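The crop confirms it. The short slab is in the left lane (top at crop (120,230)), with an open gap behind it at crop (115,115). Sizes and heights match the listed ones: slab 89x25 mm, tops 0.086 m, rack 229x155 mm at 5.5°. I'll travel to above the gap with the fingers shut.

Call:
{"op": "apply_moves", "data": {
  "targets": [
    [0,-0.0272,0.0262,0,0,0,0],
    [0,-0.0272,0.0262,0,0,0,0],
    [0,-0.0272,0.0262,0,0,0,0],
    [0,-0.0272,0.0262,0,0,0,0],
    [0,-0.0272,0.0262,0,0,0,0],
    [0,-0.0272,0.0262,0,0,0,0],
    [0,-0.0272,0.0262,0,0,0,0],
    [0,-0.0272,0.0262,0,0,0,0],
    [0,-0.0272,0.0262,0,0,0,0],
    [0,-0.0272,0.0262,0,0,0,0],
    [0,-0.0272,0.0262,0,0,0,0],
    [0,-0.0272,0.0262,0,0,0,0],
    [0,-0.0272,0.0262,0,0,0,0],
    [0,-0.0272,0.0262,0,0,0,0],
    [0,-0.0272,0.0262,0,0,0,0],
    [0,-0.0272,0.0262,0,0,0,0],
    [0,-0.0272,0.0262,0,0,0,0],
    [0,-0.0272,0.0262,0,0,0,0],
    [0,-0.0272,0.0262,0,0,0,0],
    [0,-0.0272,0.0262,0,0,0,0]
  ]
}}

```text
time_s: 1.77
tcp_pos: [0.5548, 0.1063, 0.2454]
eef_rot: [180.0, -0.0, -153.8]
contact_force: [1.7, -1.0, 0.8]
gripper_width: 0.0003
gripper_force: 0.0
```

Call:
{"op": "apply_moves", "data": {
  "targets": [
    [0,-0.0272,0.0262,0,0,0,0],
    [0,-0.0272,0.0262,0,0,0,0],
    [0,-0.0272,0.0262,0,0,0,0],
    [0,-0.0272,0.0262,0,0,0,0],
    [0,-0.0272,0.0262,0,0,0,0],
    [0,0,0,0,0,0,-0.077],
    [0,0,0,0,0,0,-0.077],
    [0,0,0,0,0,0,-0.077],
    [0,0,0,0,0,0,-0.077],
    [0,0,0,0,0,0,-0.077],
    [0,0,0,0,0,0,-0.077],
    [0,0,0,0,0,0,-0.077],
    [0,0,0,0,0,0,-0.077],
    [0,0,0,0,0,0,-0.077],
    [0,0,0,0,0,0,-0.077],
    [0,0,0,0,0,0,0]
  ]
}}

```text
time_s: 3.1
tcp_pos: [0.6189, 0.2819, 0.245]
eef_rot: [180.0, -0.0, -84.2]
contact_force: [-0.1, 0.1, 0.7]
gripper_width: 0.0008
gripper_force: 0.0
```

```bash
cat >> h.py <<'E'
def go(x,y,z,yaw):
    from scipy.spatial.transform import Rotation as Ro
    s=get_state();p=s["tcp_pos"];R=Ro.from_euler("xyz",s["eef_rot"],degrees=True)
    d=R.inv().apply(np.array([x,y,z])-p);t=(R.inv()*Ro.from_euler("xyz",[180,0,yaw],degrees=True)).as_rotvec(degrees=True)
    print("t",s["time_s"],"pos",np.round(p,4),"rot",np.round(s["eef_rot"],2),"F",np.round(s["contact_force"],1),"shift",np.round(d,4),"turn",np.round(t/90,4))
E
python3 - <<'E'
from h import *
go(.6194,.2819,.068,-84.5)
c=capture("wrist");save("w1",c);W=cloud(c);print(np.round(c["T"],3))
hsv=cv2.cvtColor(c["frame"],cv2.COLOR_RGB2HSV);z=W[...,2]
red=((hsv[...,0]<14)|(hsv[...,0]>172))&(hsv[...,1]>120)&(z>.075)&(z<.1)
n,l,st,_=cv2.connectedComponentsWithStats(red.astype(np.uint8),connectivity=4)
for i in range(1,n):
    if st[i,4]>200:
        r=cv2.minAreaRect((W[l==i][:,:2]*1000).astype(np.float32));print(np.round(r[0],1),np.round(r[1],1),round(r[2],1),np.round(cv2.boxPoints(r)).tolist(),np.median(z[l==i]))
E
```

```text
t 3.1 pos [0.6189 0.2819 0.245 ] rot [ 1.7996e+02 -2.0000e-02 -8.4210e+01] F [-0.1  0.1  0.7] shift [ 0.     -0.0006  0.177 ] turn [ 0.0005 -0.0003  0.0033]
[[-0.995 -0.097 -0.028  0.626]
 [-0.101  0.956  0.275  0.208]
 [ 0.     0.277 -0.961  0.383]
 [ 0.     0.     0.     1.   ]]
[574.8 169. ] [138.7  25.4] 5.8 [[505.0, 175.0], [507.0, 149.0], [645.0, 163.0], [643.0, 189.0]] 0.08419829896778491
[569.7 204.5] [139.3  25.4] 5.8 [[499.0, 210.0], [502.0, 185.0], [640.0, 199.0], [638.0, 224.0]] 0.08422155289911767
[571.  241.3] [139.1  26.2] 5.3 [[501.0, 248.0], [503.0, 222.0], [641.0, 235.0], [639.0, 261.0]] 0.08425139329834685
[543.2 273.5] [89.8 23.9] 5.5 [[497.0, 281.0], [500.0, 257.0], [589.0, 266.0], [587.0, 290.0]] 0.08426537507788198
```

View pics/w1.png

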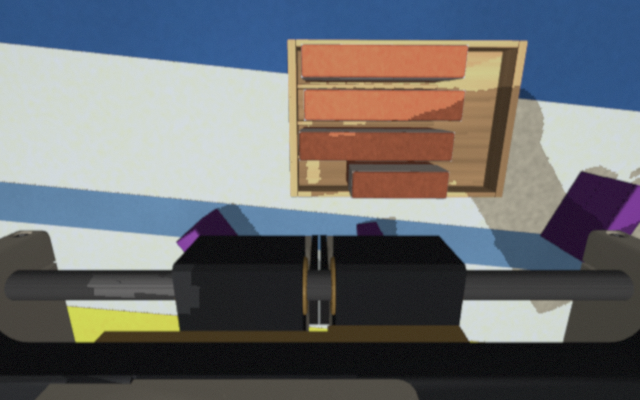

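The wrist view shows the short slab at (398,182) with the gap at (322,180) behind it. Both wrist and top views put its back end at about x 0.588, so the shut fingers clear it by about 10 mm. I'll descend.

Call:
{"op": "apply_moves", "data": {
  "targets": [
    [0,0,0,0.03,0,0,0.0033],
    [0,0,0,0.03,0,0,0],
    [0,0,0,0.03,0,0,0],
    [0,0,0,0.03,0,0,0],
    [0,0,0,0.02,0,0,0],
    [0,0,0,0.012,0,0,0],
    [0,0,0,0.01,0,0,0],
    [0,0,0,0.01,0,0,0],
    [0,0,0,0.005,0,0,0],
    [0,0,0,0,0,0,0],
    [0,0,0,0,0,0,0]
  ]
}}

```text
time_s: 4.07
tcp_pos: [0.6195, 0.2822, 0.0692]
eef_rot: [-180.0, 0.0, -84.8]
contact_force: [0.1, 0.3, 0.6]
gripper_width: 0.0006
gripper_force: 0.0
```

```bash
python3 - <<'E'
from h import *
go(.6194,.2819,.068,-84.5)
E
```

```text
t 4.0667 pos [0.6195 0.2822 0.0692] rot [-1.7995e+02  2.0000e-02 -8.4840e+01] F [0.1 0.3 0.6] shift [0.0003 0.0001 0.0012] turn [-0.0005  0.0002 -0.0038]
```

Call:
{"op": "apply_moves", "data": {
  "targets": [
    [0,0,0.001,0,0,0,0],
    [0,0,0.002,0,0,0,0],
    [0,0,0.002,0,0,0,0],
    [0,0,0.002,0,0,0,0],
    [0,0,0.0015,0,0,0,0],
    [0,0,0.0015,0,0,0,0],
    [0,0,0.0015,0,0,0,0],
    [0,0,0.0015,0,0,0,0],
    [0,0,0.0015,0,0,0,0],
    [0,0,0.0015,0,0,0,0],
    [0,0,0.0015,0,0,0,0],
    [0,0,0.0015,0,0,0,0],
    [0,0,0.002,0,0,0,0],
    [0,0,0.002,0,0,0,0],
    [0,0,0.002,0,0,0,0]
  ]
}}

```text
time_s: 5.32
tcp_pos: [0.5941, 0.2798, 0.0687]
eef_rot: [-180.0, 0.0, -84.8]
contact_force: [3.7, -0.6, 0.3]
gripper_width: 0.0006
gripper_force: 1.8
```

```bash
cat >> h.py <<'E'
def slabs(name="wrist"):
    c=capture(name);W=cloud(c)
    hsv=cv2.cvtColor(c["frame"],cv2.COLOR_RGB2HSV);z=W[...,2]
    red=((hsv[...,0]<14)|(hsv[...,0]>172))&(hsv[...,1]>120)&(z>.075)&(z<.12)&(W[...,0]>.38)
    n,l,st,_=cv2.connectedComponentsWithStats(red.astype(np.uint8),connectivity=4)
    for i in range(1,n):
        if st[i,4]>150:
            r=cv2.minAreaRect((W[l==i][:,:2]*1000).astype(np.float32));print(name,np.round(r[0],1),np.round(r[1],1),round(r[2],1),np.round(np.percentile(z[l==i],[5,50,95]),4))
    return c
E
python3 - <<'E'
from h import *
go(.5440,.2745,.068,-84.5)
slabs();slabs("top")
E
```

```text
t 5.3167 pos [0.5941 0.2798 0.0687] rot [-1.7998e+02  1.0000e-02 -8.4820e+01] F [ 3.7 -0.6  0.3] shift [0.0007 0.0504 0.0006] turn [-0.0002  0.0001 -0.0036]
wrist [573.9 176.2] [139.7  11.4] 5.3 [0.083  0.0842 0.0853]
wrist [569.1 204.2] [139.9  25.5] 5.6 [0.0831 0.0842 0.0853]
wrist [570.1 240.4] [140.   25.5] 5.5 [0.0832 0.0842 0.0852]
wrist [513.1 254.8] [51.1 20.8] 6.0 [0.0827 0.0841 0.0851]
wrist [509.7 271.4] [47.  22.7] 4.8 [0.0834 0.0843 0.0852]
top [574.7 169.1] [138.4  26.1] 5.5 [0.0827 0.0856 0.0881]
top [569.8 241.1] [138.4  27.1] 5.4 [0.0826 0.0857 0.0885]
top [568.4 204.9] [138.1  27. ] 5.5 [0.0824 0.0857 0.0887]
```

Call:
{"op": "apply_moves", "data": {
  "targets": [
    [0,0,0.002,0,0,0,0.0],
    [0,0,0.0025,0,0,0,0],
    [0,0,0.003,0,0,0,0],
    [0,0,0.003,0,0,0,0],
    [0,0,0.003,0,0,0,0],
    [0,0,0.003,0,0,0,0],
    [0,0,0.003,0,0,0,0],
    [0,0,0.003,0,0,0,0],
    [0,0,0.003,0,0,0,0],
    [0,0,0.003,0,0,0,0],
    [0,0,0.003,0,0,0,0],
    [0,0,0.003,0,0,0,0],
    [0,0,0.003,0,0,0,0],
    [0,0,0.003,0,0,0,0],
    [0,0,0.0025,0,0,0,0],
    [0,0,0.0025,0,0,0,0],
    [0,0,0.0015,0,0,0,0]
  ]
}}

```text
time_s: 6.83
tcp_pos: [0.547, 0.2755, 0.0686]
eef_rot: [180.0, 0.0, -84.8]
contact_force: [2.2, -0.0, 1.7]
gripper_width: 0.0007
gripper_force: 1.9
```

```bash
python3 - <<'E'
from h import *
go(.5440,.2745,.068,-84.5)
slabs();c=slabs("top");save("t2",c)
E
```

```text
t 6.8333 pos [0.547  0.2755 0.0686] rot [180.     0.   -84.82] F [ 2.2 -0.   1.7] shift [0.0007 0.0031 0.0006] turn [ 0.0001  0.     -0.0036]
wrist [574.5 176. ] [138.7  11.4] 5.4 [0.083  0.0842 0.0853]
wrist [569.5 204.2] [139.3  25.5] 5.6 [0.0831 0.0842 0.0853]
wrist [570.6 240.5] [138.9  25.8] 5.6 [0.0832 0.0842 0.0852]
wrist [465.7 257.2] [51.8  7. ] 5.5 [0.0828 0.0841 0.0851]
wrist [461.9 276.5] [47.3  5. ] 5.1 [0.0834 0.0843 0.0852]
top [573.8 168.9] [138.1  26.2] 5.5 [0.0827 0.0858 0.0885]
top [570.3 240.6] [140.3  26.4] 5.3 [0.0828 0.0858 0.0884]
top [569.2 204.9] [139.2  27. ] 5.7 [0.0826 0.0857 0.0884]
```

Call:
{"op": "apply_moves", "data": {
  "targets": [
    [0,0,0.001,0,0,0,0],
    [0,0,0.0015,0,0,0,0],
    [0,0,0.0015,0,0,0,0],
    [0,0,0.001,0,0,0,0],
    [0,0,0.001,0,0,0,0]
  ]
}}

```text
time_s: 7.35
tcp_pos: [0.5413, 0.275, 0.0686]
eef_rot: [-180.0, 0.0, -84.8]
contact_force: [4.0, -0.2, 1.7]
gripper_width: 0.0006
gripper_force: 2.0
```

Call:
{"op": "apply_moves", "data": {
  "targets": [
    [0,0,0.0005,0,0,0,0],
    [0,0,0.0005,0,0,0,0]
  ]
}}

```text
time_s: 7.52
tcp_pos: [0.5404, 0.2749, 0.0686]
eef_rot: [-180.0, 0.0, -84.8]
contact_force: [3.2, 0.1, 1.3]
gripper_width: 0.0006
gripper_force: 2.0
```

Call:
{"op": "apply_moves", "data": {
  "targets": [
    [0,0,0.0005,0,0,0,0],
    [0,0,0.0005,0,0,0,0]
  ]
}}

```text
time_s: 7.68
tcp_pos: [0.5394, 0.2748, 0.0686]
eef_rot: [-180.0, 0.0, -84.8]
contact_force: [3.1, -0.2, 1.4]
gripper_width: 0.0007
gripper_force: 2.0
```

Call:
{"op": "apply_moves", "data": {
  "targets": [
    [0,0,0.0005,0,0,0,0],
    [0,0,0.0005,0,0,0,0]
  ]
}}

```text
time_s: 7.85
tcp_pos: [0.5384, 0.2747, 0.0686]
eef_rot: [-180.0, 0.0, -84.8]
contact_force: [3.9, 0.5, 0.9]
gripper_width: 0.0001
gripper_force: 2.0
```

Call:
{"op": "apply_moves", "data": {
  "targets": [
    [0,0,0.0005,0,0,0,0],
    [0,0,0.0005,0,0,0,0]
  ]
}}

```text
time_s: 8.02
tcp_pos: [0.5374, 0.2746, 0.0686]
eef_rot: [-180.0, 0.0, -84.8]
contact_force: [3.9, -0.1, 0.7]
gripper_width: 0.0006
gripper_force: 2.0
```

```bash
python3 - <<'E'
from h import *
go(.5440,.2745,.068,-84.5)
c=slabs("side");save("s2",c)
cv2.imwrite("pics/s2c.png",cv2.resize(cv2.cvtColor(c["frame"],cv2.COLOR_RGB2BGR)[100:250,200:380],None,fx=4,fy=4))
E
```

```text
t 8.0167 pos [0.5374 0.2746 0.0686] rot [-180.      0.    -84.82] F [ 3.9 -0.1  0.7] shift [ 0.0007 -0.0066  0.0006] turn [-0.      0.     -0.0036]
side [570.9 238.3] [141.1  28.3] 4.7 [0.0851 0.0866 0.0883]
side [569.8 202.7] [138.6  28. ] 5.0 [0.085  0.0867 0.0881]
side [474.7 264.8] [87.1 22.9] 5.7 [0.0851 0.0865 0.0881]
side [574.1 170.6] [136.7  38.2] 3.3 [0.0848 0.0867 0.0883]
```

View pics/s2c.png

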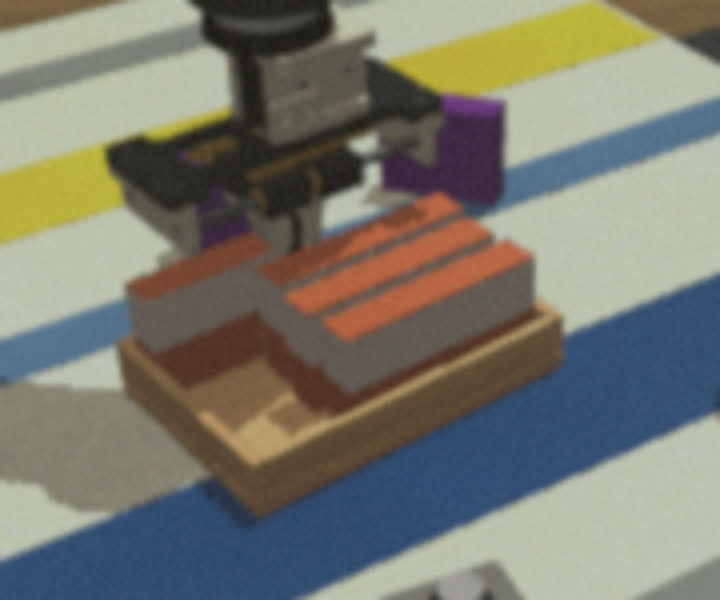

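The crop shows the short slab upright, its front face close to the lip at crop (140,330), with the neighbours unmoved. I'll keep nudging until the force rises.

Call:
{"op": "apply_moves", "data": {
  "targets": [
    [0,0,0.0005,0,0,0,0],
    [0,0,0.0005,0,0,0,0]
  ]
}}

```text
time_s: 8.23
tcp_pos: [0.5369, 0.2748, 0.0687]
eef_rot: [-179.9, 0.0, -84.8]
contact_force: [6.5, -0.3, 1.7]
gripper_width: 0.0008
gripper_force: 3.4
```

Call:
{"op": "apply_moves", "data": {
  "targets": [
    [0,0,0.0005,0,0,0,0],
    [0,0,0,0,0,0,0]
  ]
}}

```text
time_s: 8.4
tcp_pos: [0.5368, 0.2749, 0.069]
eef_rot: [-179.9, 0.0, -84.8]
contact_force: [6.7, -0.4, 1.4]
gripper_width: 0.0006
gripper_force: 3.4
```

Call:
{"op": "apply_moves", "data": {
  "targets": [
    [0,0,0.0005,0,0,0,0],
    [0,0,0,0,0,0,0]
  ]
}}

```text
time_s: 8.57
tcp_pos: [0.5366, 0.275, 0.0692]
eef_rot: [-179.9, 0.1, -84.8]
contact_force: [6.8, -0.3, 1.5]
gripper_width: 0.0005
gripper_force: 3.9
```

It's blocked at the lip: the force rose and motion stopped. I'll back off, rise and turn for the grasp.

Call:
{"op": "apply_moves", "data": {
  "targets": [
    [0,0,-0.002,0,0,0,0],
    [0,0,-0.006,0,0,0,0],
    [0,0,0,-0.01,0,0,0],
    [0,0,0,-0.03,0,0,0],
    [0,0,0,-0.035,0,0,0],
    [0,0,0,-0.035,0,0,0],
    [0.55,0,0,0,0,0,0.0768],
    [0.55,0,0,0,0,0,0.0768],
    [0.55,0,0,0,0,0,0.0768],
    [0.55,0,0,0,0,0,0.0768],
    [0.55,0,0,0,0,0,0.0768],
    [0.55,0,0,0,0,0,0.0768],
    [0.55,0,0,0,0,0,0.0768],
    [0.55,0,0,0,0,0,0.0768],
    [0.55,0,0,0,0,0,0.0768],
    [0.55,0,0,0,0,0,0.0768],
    [0.55,0,0,0,0,0,0.0768],
    [0.55,0,0,0,0,0,0.0768],
    [0.55,0,0,0,0,0,0.0768],
    [0.55,0,0,0,0,0,0]
  ]
}}

```text
time_s: 10.23
tcp_pos: [0.5427, 0.2748, 0.1787]
eef_rot: [-180.0, -0.1, -175.0]
contact_force: [0.0, -0.1, -0.1]
gripper_width: 0.048
gripper_force: 0.0
```

```bash
python3 - <<'E'
from h import *
go(.467,.2673,.066,-174.5)
slabs();c=slabs("top");save("t3",c);slabs("side")
E
```

```text
t 10.2333 pos [0.5427 0.2748 0.1787] rot [-1.7997e+02 -8.0000e-02 -1.7501e+02] F [ 0.  -0.1 -0.1] shift [ 0.0759 -0.0008  0.1128] turn [-0.0003 -0.0009 -0.0057]
wrist [473.5 267.7] [88.1 25. ] 5.7 [0.0831 0.0842 0.0854]
wrist [543.4 202.1] [87.  25.3] 5.9 [0.0831 0.0842 0.0853]
wrist [539.9 166. ] [68.5 24.9] 5.7 [0.083  0.0842 0.0853]
wrist [548.9 238.3] [94.9 26.2] 5.6 [0.0831 0.0842 0.0853]
wrist [630.8 247.8] [15.5 22.8] 3.0 [0.0832 0.0843 0.0853]
top [574.1 169.1] [138.6  26.3] 5.5 [0.0825 0.0855 0.0883]
top [568.7 204.6] [137.6  26.4] 5.2 [0.0827 0.0856 0.0885]
top [525.  236.1] [47.7 25.7] 4.2 [0.0822 0.0858 0.0883]
top [473.4 268.1] [89.3 25.8] 5.4 [0.0828 0.0857 0.0888]
side [572.1 238.8] [139.7  27.2] 5.5 [0.085  0.0867 0.0882]
side [569.8 203.4] [135.5  27.5] 5.9 [0.0851 0.0866 0.0882]
side [474.  265.2] [88.3 26. ] 7.5 [0.085  0.0868 0.0883]
side [574.9 167.5] [135.8  26.5] 5.2 [0.0848 0.0865 0.088 ]
```

The slab is at (0.4734, 0.268), as expected against the lip. Going to grasp.

Call:
{"op": "apply_moves", "data": {
  "targets": [
    [0.55,0.025,0,0,0,0,-0.0057],
    [0.55,0.03,-0.0008,0,0,0,0],
    [0.55,0.021,0,0,0,0,0],
    [0.55,0,0,0.02,0,0,0],
    [0.55,0,0,0.03,0,0,0],
    [0.55,0,0,0.025,0,0,0],
    [0.55,0,0,0.015,0,0,0],
    [0.55,0,0,0.01,0,0,0],
    [0.55,0,0,0.01,0,0,0],
    [0.55,0,0,0.002,0,0,0],
    [0.55,0,0,0,0,0,0]
  ]
}}

```text
time_s: 11.3
tcp_pos: [0.4679, 0.2668, 0.0664]
eef_rot: [-180.0, -0.0, -174.1]
contact_force: [-0.4, 0.3, 0.5]
gripper_width: 0.0479
gripper_force: 0.0
```

```bash
python3 - <<'E'
from h import *
go(.467,.2673,.066,-174.5)
E
```

```text
t 11.3 pos [0.4679 0.2668 0.0664] rot [-1.7997e+02 -2.0000e-02 -1.7412e+02] F [-0.4  0.3  0.5] shift [0.0008 0.0006 0.0004] turn [-0.0003 -0.0003  0.0042]
```

Call:
{"op": "apply_moves", "data": {
  "targets": [
    [0.4,0,0.0006,0,0,0,0.004],
    [0.33,0,0,0,0,0,0],
    [0.3,0,0,0,0,0,0],
    [0.25,0,0,0,0,0,0],
    [0.2,0,0,0,0,0,0],
    [0.1,0,0,0,0,0,0],
    [0,0,0,0,0,0,0],
    [0,0,0,0,0,0,0]
  ],
  "newtons": 30
}}

```text
time_s: 11.97
tcp_pos: [0.468, 0.2676, 0.0672]
eef_rot: [180.0, 0.0, -174.5]
contact_force: [-1.3, -2.0, 6.2]
gripper_width: 0.0258
gripper_force: 30.0
```

Call:
{"op": "apply_moves", "data": {
  "targets": [
    [0,0,0,-0.002,0,0,0],
    [0,0,0,-0.005,0,0,0],
    [0,0,0,-0.01,0,0,0],
    [0,0,0,-0.02,0,0,0],
    [0,0,0,-0.03,0,0,0],
    [0,0,0,-0.03,0,0,0],
    [0,0,0,-0.02,0,0,0],
    [0,0,0,0,0,0,0]
  ]
}}

```text
time_s: 12.63
tcp_pos: [0.4691, 0.2687, 0.1882]
eef_rot: [179.8, 0.3, -174.5]
contact_force: [0.3, 0.5, -4.4]
gripper_width: 0.0263
gripper_force: 30.0
```

```bash
python3 - <<'E'
from h import *
print(np.round(get_state()["moment"],3)); go(.5115,-.1973,.2,-177.6)
c=capture("wrist");save("w4",c)
W=cloud(c);hsv=cv2.cvtColor(c["frame"],cv2.COLOR_RGB2HSV);z=W[...,2]
red=((hsv[...,0]<14)|(hsv[...,0]>172))&(hsv[...,1]>120)&(z>.14)&(z<.24)
r=cv2.minAreaRect((W[red][:,:2]*1000).astype(np.float32));print(red.sum(),r,np.percentile(z[red],[5,50,95]))
p=W[red];A=np.c_[p[:,:2],np.ones(len(p))];print("plane",np.linalg.lstsq(A,p[:,2],rcond=None)[0])
E
```

```text
[ 0.14  -0.157 -0.006]
t 12.6333 pos [0.4691 0.2687 0.1882] rot [ 179.78    0.29 -174.5 ] F [ 0.3  0.5 -4.4] shift [ 0.0025 -0.4678 -0.0136] turn [0.0026 0.0031 0.0345]
6690 ((460.7605285644531, 260.2657470703125), (60.93963623046875, 42.96705627441406), 7.315056800842285) [0.16175537 0.20495982 0.20601089]
plane [ 0.19771679 -0.05728607  0.12795054]
```

View pics/w4.png

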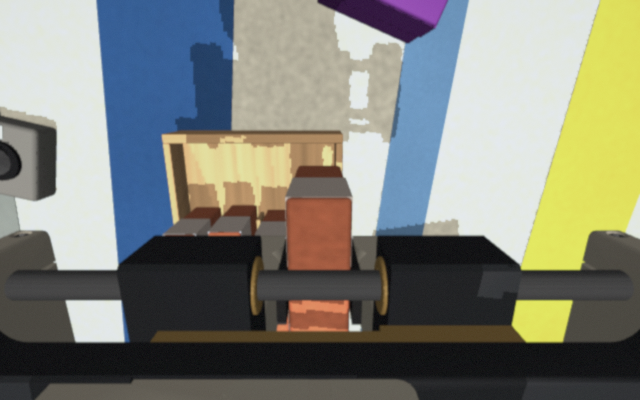

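The wrist view shows the slab held between the pads at (320,240), clear of the rack, with the other slabs still in place. I'll carry it over the plinth.

Call:
{"op": "apply_moves", "data": {
  "targets": [
    [0,0.002,-0.01,-0.012,0,0,0],
    [0,0,-0.02,0,0,0,0],
    [0,0,-0.03,0,0,0,0],
    [0,0,-0.03,0,0,0,0],
    [0,0,-0.03,0,0,0,0],
    [0,0,-0.03,0,0,0,0],
    [0,0,-0.03,0,0,0,0],
    [0,0,-0.03,0,0,0,0],
    [0,0,-0.03,0,0,0,0],
    [0,0,-0.03,0,0,0,0],
    [0,0,-0.03,0,0,0,0],
    [0,0,-0.03,0,0,0,0],
    [0,0,-0.03,0,0,0,0],
    [0,0,-0.03,0,0,0,0],
    [0,0,-0.03,0,0,0,0],
    [0,0,-0.02,0,0,0,0.0345],
    [0,0,-0.015,0,0,0,0],
    [0,0,-0.013,0,0,0,0],
    [0,0,0,0,0,0,0],
    [0,0,0,0,0,0,0]
  ]
}}

```text
time_s: 14.35
tcp_pos: [0.5074, -0.1993, 0.1941]
eef_rot: [180.0, -0.2, -177.7]
contact_force: [0.4, 0.1, -3.8]
gripper_width: 0.0258
gripper_force: 30.0
```

```bash
python3 - <<'E'
from h import *
go(.5122,-.1974,.086,-177.6)
for n in("top","side"):
    c=capture(n);W=cloud(c);hsv=cv2.cvtColor(c["frame"],cv2.COLOR_RGB2HSV);z=W[...,2]
    red=((hsv[...,0]<14)|(hsv[...,0]>172))&(hsv[...,1]>110)&(z>.13)&(z<.24)&(W[...,1]<-.1)&(W[...,0]>.35)
    if red.sum()>50:
        p=W[red];print(n,red.sum(),np.round(p.min(0),3),np.round(p.max(0),3))
c=capture("wrist");W=cloud(c);hsv=cv2.cvtColor(c["frame"],cv2.COLOR_RGB2HSV);z=W[...,2]
red=((hsv[...,0]<14)|(hsv[...,0]>172))&(hsv[...,1]>120)&(z>.205)&(z<.225)
p=W[red];A=np.c_[p[:,:2]-p[:,:2].mean(0),np.ones(len(p))];print(len(p),"plane",np.linalg.lstsq(A,p[:,2],rcond=None)[0],p.min(0),p.max(0))
E
```

```text
t 14.35 pos [ 0.5074 -0.1993  0.1941] rot [ 179.96   -0.19 -177.75] F [ 0.4  0.1 -3.8] shift [-0.0052  0.0016  0.1081] turn [ 0.0005 -0.0021 -0.0016]
side 782 [ 0.468 -0.214  0.14 ] [ 0.556 -0.186  0.215]
6207 plane [0.00630101 0.00299211 0.2115928 ] [ 0.46823682 -0.21136666  0.20906667] [ 0.52859154 -0.18423881  0.21451922]
```

The slab is level and its offset is confirmed. Lowering.

Call:
{"op": "apply_moves", "data": {
  "targets": [
    [0,-0.005,0.0016,0.01,0,0,0],
    [0,0,0,0.02,0,0,0],
    [0,0,0,0.025,0,0,0],
    [0,0,0,0.02,0,0,0],
    [0,0,0,0.015,0,0,0],
    [0,0,0,0.008,0,0,0],
    [0,0,0,0.005,0,0,0],
    [0,0,0,0.002,0,0,0],
    [0,0,0,0,0,0,0],
    [0,0,0,0,0,0,0]
  ]
}}

```text
time_s: 15.33
tcp_pos: [0.5145, -0.1969, 0.0913]
eef_rot: [-180.0, 0.1, -177.6]
contact_force: [-0.6, 0.2, -4.0]
gripper_width: 0.0262
gripper_force: 30.0
```

```bash
python3 - <<'E'
from h import *
go(.5122,-.1974,.083,-177.6)
E
```

```text
t 15.3333 pos [ 0.5145 -0.1969  0.0913] rot [-1.7998e+02  8.0000e-02 -1.7761e+02] F [-0.6  0.2 -4. ] shift [ 0.0024 -0.0004  0.0083] turn [-0.0002  0.0009 -0.0001]
```

Call:
{"op": "apply_moves", "data": {
  "targets": [
    [0,0.002,0,0.002,0,0,0],
    [0,0,0,0.002,0,0,0],
    [0,0,0,0.001,0,0,0],
    [0,0,0,0.001,0,0,0],
    [0,0,0,0,0,0,0]
  ]
}}

```text
time_s: 15.75
tcp_pos: [0.5118, -0.197, 0.0845]
eef_rot: [180.0, -0.0, -177.6]
contact_force: [0.2, 0.1, -4.1]
gripper_width: 0.0258
gripper_force: 30.0
```

Call:
{"op": "apply_moves", "data": {
  "targets": [
    [0,0,0,0.001,0,0,0],
    [0,0,0,0,0,0,0]
  ]
}}

```text
time_s: 15.92
tcp_pos: [0.5119, -0.197, 0.0835]
eef_rot: [-180.0, 0.0, -177.6]
contact_force: [0.1, -0.3, -4.5]
gripper_width: 0.0256
gripper_force: 30.0
```

Call:
{"op": "apply_moves", "data": {
  "targets": [
    [0,0,0,0.0007,0,0,0],
    [0,0,0,0,0,0,0]
  ]
}}

```text
time_s: 16.08
tcp_pos: [0.5121, -0.1971, 0.0834]
eef_rot: [-180.0, 0.0, -177.6]
contact_force: [-1.0, 0.4, 0.9]
gripper_width: 0.0256
gripper_force: 30.0
```

Touchdown: the load is off the tool. Releasing and rising.

Call:
{"op": "apply_moves", "data": {
  "targets": [
    [0.3,0,0,0,0,0,0],
    [0.33,0,0,0,0,0,0],
    [0.4,0,0,0,0,0,0],
    [0.5,0,0,0,0,0,0],
    [0.55,0,0,0,0,0,0],
    [0.55,0,0,0,0,0,0],
    [0.55,0,0,-0.01,0,0,0],
    [0.55,0,0,-0.02,0,0,0],
    [0.55,0,0,-0.03,0,0,0],
    [0.55,0,0,-0.03,0,0,0],
    [0.55,0,0,-0.02,0,0,0],
    [0.55,0,0,0,0,0,0]
  ]
}}

```text
time_s: 17.08
tcp_pos: [0.5143, -0.1976, 0.1986]
eef_rot: [-179.9, 0.5, -177.6]
contact_force: [0.9, -0.4, -0.2]
gripper_width: 0.0484
gripper_force: 0.0
```

```bash
python3 - <<'E'
from h import *
go(.4735,-.0188,.1,-177.6)
slabs();slabs("side");c=slabs("top")
W=cloud(c);z=W[...,2];m=(z>.041)&(z<.06)&(abs(W[...,0]-.4735)<.03)&(abs(W[...,1]+.0188)<.03)
print(m.sum(),W[m].mean(0) if m.any() else 0)
E
```

```text
t 17.0833 pos [ 0.5143 -0.1976  0.1986] rot [-179.89    0.46 -177.58] F [ 0.9 -0.4 -0.2] shift [0.0341 0.1805 0.098 ] turn [-0.0012  0.0052  0.0002]
wrist [ 517.1 -195.8] [87.6 25.2] 2.5 [0.0992 0.1003 0.1014]
side [570.5 239.4] [138.1  27.2] 5.6 [0.0849 0.0867 0.0882]
side [569.1 202.9] [136.4  27.5] 5.5 [0.0849 0.0868 0.0882]
side [574.2 167. ] [136.8  27. ] 5.9 [0.0852 0.0866 0.0881]
side [ 517.9 -197.1] [87.2 25.4] 2.6 [0.1007 0.1021 0.1034]
top [573.8 169.1] [137.5  26.5] 5.7 [0.0829 0.0858 0.0887]
top [569.5 240.4] [137.1  25.5] 5.7 [0.0828 0.0857 0.0886]
top [568.7 205. ] [137.9  27.2] 5.3 [0.0827 0.0856 0.0884]
0 0
```

The slab stands at (0.5175, -0.1965), height 0.101 and 2.5° yaw, so it is centred and square. Now to the button.

Call:
{"op": "apply_moves", "data": {
  "targets": [
    [0,0.004,0.02,0,0,0,0],
    [0,0.006,0.032,0,0,0,0],
    [0,0.006,0.032,0,0,0,0],
    [0,0.006,0.032,0,0,0,0],
    [0,0.006,0.032,0,0,0,0],
    [0,0.004,0.02,0,0,0,0],
    [0,0.002,0.0125,0,0,0,0],
    [0,0,0,0.02,0,0,0],
    [0,0,0,0.03,0,0,0],
    [0,0,0,0.03,0,0,0],
    [0,0,0,0.02,0,0,0],
    [0,0,0,0.01,0,0,0],
    [0,0,0,0.005,0,0,0],
    [0,0,0,0.005,0,0,0],
    [0,0,0,0,0,0,0],
    [0,0,0,0,0,0,0]
  ]
}}

```text
time_s: 18.57
tcp_pos: [0.4706, -0.0181, 0.0731]
eef_rot: [-180.0, 0.0, -177.6]
contact_force: [-0.1, 0.5, 0.0]
gripper_width: 0.0004
gripper_force: 0.0
```

```bash
python3 - <<'E'
from h import *
go(.4735,-.0188,.065,-177.6)
E
```

```text
t 18.5667 pos [ 0.4706 -0.0181  0.0731] rot [-180.      0.   -177.63] F [-0.1  0.5  0. ] shift [-0.0029 -0.0009  0.0081] turn [-0.      0.     -0.0003]
```

Call:
{"op": "apply_moves", "data": {
  "targets": [
    [0,-0.003,-0.001,0.002,0,0,0],
    [0,0,0,0.003,0,0,0],
    [0,0,0,0.0025,0,0,0],
    [0,0,0,0,0,0,0]
  ]
}}

```text
time_s: 18.9
tcp_pos: [0.4736, -0.0189, 0.0652]
eef_rot: [180.0, 0.0, -177.6]
contact_force: [-0.7, 0.7, 0.5]
gripper_width: 0.0003
gripper_force: 0.4
```

Call:
{"op": "apply_moves", "data": {
  "targets": [
    [0,0,0,0.001,0,0,0],
    [0,0,0,0.001,0,0,0],
    [0,0,0,0,0,0,0]
  ]
}}

```text
time_s: 19.15
tcp_pos: [0.4736, -0.0189, 0.0634]
eef_rot: [180.0, 0.0, -177.6]
contact_force: [0.1, 0.1, 1.0]
gripper_width: 0.0005
gripper_force: 0.8
```

Call:
{"op": "apply_moves", "data": {
  "targets": [
    [0,0,0,0.001,0,0,0],
    [0,0,0,0,0,0,0]
  ]
}}

```text
time_s: 19.32
tcp_pos: [0.4736, -0.0189, 0.0624]
eef_rot: [180.0, 0.0, -177.6]
contact_force: [1.6, 0.1, 2.4]
gripper_width: 0.0006
gripper_force: 0.9
```

Call:
{"op": "apply_moves", "data": {
  "targets": [
    [0,0,0,0.001,0,0,0],
    [0,0,0,0,0,0,0]
  ]
}}

```text
time_s: 19.48
tcp_pos: [0.4736, -0.0189, 0.0614]
eef_rot: [180.0, 0.0, -177.6]
contact_force: [0.8, -0.5, 2.8]
gripper_width: 0.0004
gripper_force: 1.1
```

Call:
{"op": "apply_moves", "data": {
  "targets": [
    [0,0,0,0.0007,0,0,0],
    [0,0,0,0,0,0,0]
  ]
}}

```text
time_s: 19.65
tcp_pos: [0.4737, -0.0189, 0.061]
eef_rot: [-180.0, 0.0, -177.6]
contact_force: [-1.3, 0.1, 8.5]
gripper_width: 0.0001
gripper_force: 3.9
```

The halfway stop is reached. I'll ease off slightly to sit between 4 and 7 N.

Call:
{"op": "apply_moves", "data": {
  "targets": [
    [0,0,0,-0.0003,0,0,0],
    [0,0,0,0,0,0,0],
    [0,0,0,0,0,0,0]
  ]
}}

```text
time_s: 19.9
tcp_pos: [0.4736, -0.0189, 0.0612]
eef_rot: [180.0, 0.0, -177.6]
contact_force: [-1.2, -0.3, 6.5]
gripper_width: 0.0004
gripper_force: 3.0
```

Now hold for over a second.

Call:
{"op": "apply_moves", "data": {
  "targets": [
    [0,0,0,0,0,0,0],
    [0,0,0,0,0,0,0],
    [0,0,0,0,0,0,0],
    [0,0,0,0,0,0,0],
    [0,0,0,0,0,0,0],
    [0,0,0,0,0,0,0],
    [0,0,0,0,0,0,0],
    [0,0,0,0,0,0,0],
    [0,0,0,0,0,0,0],
    [0,0,0,0,0,0,0],
    [0,0,0,0,0,0,0],
    [0,0,0,0,0,0,0],
    [0,0,0,0,0,0,0],
    [0,0,0,0,0,0,0]
  ]
}}

```text
time_s: 21.07
tcp_pos: [0.4736, -0.0189, 0.0612]
eef_rot: [-180.0, 0.0, -177.6]
contact_force: [-1.5, -0.4, 6.7]
gripper_width: 0.0005
gripper_force: 3.0
```

Call:
{"op": "apply_moves", "data": {
  "targets": [
    [0,0,0,0.0015,0,0,0],
    [0,0,0,0.0015,0,0,0],
    [0,0,0,0.001,0,0,0],
    [0,0,0,0.001,0,0,0],
    [0,0,0,0,0,0,0]
  ]
}}

```text
time_s: 21.48
tcp_pos: [0.4737, -0.0189, 0.0569]
eef_rot: [-180.0, 0.0, -177.6]
contact_force: [-5.5, 0.8, 16.5]
gripper_width: 0.0003
gripper_force: 8.4
```

It's fully down (16.5 N, hard stop). Hold briefly, then release and rise.

Call:
{"op": "apply_moves", "data": {
  "targets": [
    [0,0,0,0,0,0,0],
    [0,0,0,0,0,0,0],
    [0,0,0,-0.005,0,0,0],
    [0,0,0,-0.008,0,0,0],
    [0,0,0,-0.02,0,0,0],
    [0,0,0,-0.03,0,0,0],
    [0,0,0,-0.03,0,0,0],
    [0,0,0,-0.03,0,0,0],
    [0,0,0,0,0,0,0],
    [0,0,0,0,0,0,0],
    [0,0,0,0,0,0,0],
    [0,0,0,0,0,0,0]
  ]
}}

```text
time_s: 22.48
tcp_pos: [0.4726, -0.0191, 0.1779]
eef_rot: [-180.0, -0.1, -177.6]
contact_force: [-0.6, -0.5, 0.0]
gripper_width: 0.0004
gripper_force: 0.0
```

```bash
python3 - <<'E'
from h import *
go(.4735,-.0188,.18,-177.6)
slabs("side");c=slabs("top")
c=capture("wrist");W=cloud(c);z=W[...,2];m=(z>.036)&(z<.06)&(np.hypot(W[...,0]-.4735,W[...,1]+.0188)<.02)
print(m.sum(),np.median(z[m]) if m.any() else 0)
E
```

```text
t 22.4833 pos [ 0.4726 -0.0191  0.1779] rot [-1.7998e+02 -1.2000e-01 -1.7765e+02] F [-0.6 -0.5  0. ] shift [-0.0009  0.0003 -0.0021] turn [-0.0002 -0.0013 -0.0005]
side [ 517.8 -196.8] [87.4 26.2] 3.3 [0.1007 0.1021 0.1037]
top [611.9 172.7] [64.3 26.3] 5.2 [0.0832 0.0859 0.0884]
top [595.5 242.9] [86.5 25.4] 6.1 [0.0828 0.0857 0.0884]
top [601.2 208.2] [71.4 27. ] 5.6 [0.0828 0.0857 0.0882]
top [ 512.1 -195.9] [78.9 26.7] 1.6 [0.098  0.1012 0.1042]
619 0.04521679611714641
```

The button is back up (0.045 m) and the slab is standing in place, so I'm handing in.

```bash
python3 -c "
from plant import close_job
print(close_job())"
```

```text
the job is handed in; nothing more can be done
None
```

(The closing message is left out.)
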